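# Clear the brass offcuts into the scrap box and close it

### The job

Take hold of the wooden scraper block and wipe all five brass offcuts off the white work board into the plain, undivided scrap box at one end of it, keeping your fingers off the offcuts and using nothing but the scraper on them. Stand the scraper upright back on the bench, then lower the loose lid onto the scrap box without dropping it, so that its plug is in the opening and it sits fully down and level. Leave everything else on the bench as it was.

Things in the scene. Friction and masses are not known exactly. Their poses are not given: they have to be found in the camera images.
- board: fixed white-topped work board, 160 mm (its x) x 220 mm (its y) x 55 mm high; origin under its centre, on the bench. At each short edge (+y, -y) an open grey sheet-metal container is fixed flush against it, rim level with the board's top. Which container is at which end varies, as do the board's place and yaw (the containers turn with it).
- scrap_box: fixed open grey sheet-metal scrap box, undivided, empty at the start: outside 160 (its x) x 84 (its y) x 55 mm high, walls and floor 7 mm thick, opening 146 x 70 mm. Origin under its centre, on the bench; yaw as the board, centre 152 mm from the board's along the board's + or -y. What is pushed over the edge crosses the 7 mm wall, level with the board, and drops in.
- parts_tray: fixed container of the same outside size and height at the other end of the board, but split in three by dividers and holding toy wheels: good parts, not for scrap. Origin under its centre.
- scraper: loose wooden scraper block, about 0.2 kg, standing upright on the bench left or right of the board: foot 110 mm long (its x) x 34 mm thick (y) x 24 mm high with steel bottom edges; on it a grip ridge 84 mm long (x) x 24 mm thick (y), from 24 to 70 mm above the bottom. Origin at the centre of its underside, z up. The same either way round.
- lid: loose grey sheet-metal lid of the scrap box, about 0.25 kg, right way up on the bench, across from the scraper: flange 158 (its x) x 82 (y) x 5 mm; under it a plug 138 x 62 mm, 8 mm deep, stepped in 3 mm at the bottom; on top a bar handle 66 (x) x 16 (y) x 34 mm high, its top 47 mm above the origin. Origin under the plug's centre; seated it is 47 mm above the bench. Same either way round.
- offcut1: brass offcut, 18 x 12 mm, 8 mm thick, 13 g, lying loose on the work board at the start; origin under its centre, z up
- offcut2: brass offcut, 14 x 14 mm, 8 mm thick, 13 g, lying loose on the work board at the start; origin under its centre, z up
- offcut3: brass offcut, 20 x 10 mm, 8 mm thick, 13 g, lying loose on the work board at the start; origin under its centre, z up
- offcut4: brass offcut, L-shaped, 18 x 14 mm overall, 8 mm thick, 13 g, lying loose on the work board at the start; origin under its centre, z up
- offcut5: brass offcut, 16 x 13 mm, 8 mm thick, 13 g, lying loose on the work board at the start; origin under its centre, z up
- toy_bus: bystander: toy minibus under repair, white body 160 long x 70 wide x 86 mm high on four wheels; origin under its centre, long axis y; leave alone
- paste_jar: bystander: amber glass jar with white cap, 60 mm diameter, 75 mm high; origin under its centre; leave alone
- screwdriver: bystander: ordinary screwdriver lying on the bench, about 200 mm long along its x axis; origin under its middle; leave alone
- toy_wheel: bystander: black rubber toy wheel lying flat on the bench, 48 mm diameter, 14 mm thick; origin under its centre; leave alone
- wood_block: bystander: plain pale wooden block 50 x 90 x 45 mm high; origin under its centre; leave alone
- paint_pot: bystander: small grey pot with white cap, 44 mm diameter, 50 mm high; origin under its centre; leave alone
Mind the look-alikes: they are no part of the job. Of the things like the scraper, leave any that is pink or turquoise; of the rest the smaller one is meant.

How it is judged:
By the outcome, as a careful person would: the job done as asked, in the order asked, and still so for the second after the job is handed in, with the robot touching nothing.
It also fails if it takes over 72 s, if anything falls off the work surface, if the arm or the gripper's body presses on something with over 40 N, if the wrist force passes 120 N, or if a joint passes its speed limit or range.

### The arm

A 6-joint arm with a two-finger parallel gripper is mounted at the origin on the work surface. World frame = base frame: x ahead of the robot, y to its left, z up, the work surface at z = 0. Lengths are in m, angles in rad, forces in N, time in s.
With the tool pointing down it reaches from about 0.375 to 0.9 m from the base axis. Payload 3.1 kg.
Tool frame: the origin (TCP) lies at the very end of the fingers, on their centre line; the grasp point (between the pads) lies 19 mm behind it; x points along the fingers, y is the direction in which the jaws open and shut, and the axes are right-handed (so a half turn about x gives the same grasp; the last joint's range is limited). The gripper opens to 85 mm and grips with 20 to 120 N. Pads are 22 mm wide; open, the fingers measure 114 mm over their backs; the gripper's body (76 mm by 85 mm) begins 54 mm behind the grasp point. The pads swing forward as they close: fully open they stand 13 mm farther back than shut.
Start: joints at [0.932, 0.527, 1.433, -0, 1.181, -0.178], TCP at [0.277, 0.56, 0.231] pointing down, gripper open.
Joint ranges: [-3.08, 3.08], [-0.75, 2.2], [0.22, 2.44], [-1.43, 4.57], [0, 2.65], [-2.85, 2.85]. Speed limits (rad/s): [2.79, 2.79, 3.14, 3.14, 3.14, 3.14].

### API

Orientations are given as a unit quaternion [x, y, z, w].
In Python, from station import sense, snapshot, camera_model, sign_off gives the robot as it stands.
- The arm moves only by the tool step_arm, never from a script. Its argument "increments" is one flat list of numbers, 5 for each row, row after row: the shift along the tool's x, y, z in units of 60 mm (1.0 is 60 mm), then the turn about the tool's x in units of 5 degrees (1.0 is 5 degrees), then the closure, from 0 (fully open) to 1 (shut). A call has exactly 5 rows; each row is the pose to reach, as a shift and turn from the pose measured when the call began, along the tool's axes at that moment; what a row does not reach only later rows make up. A row lasts 1/8 s, in which the tool goes at most 62.5 mm and 10.7 degrees, less where a joint would pass 70% of its speed; a pose out of reach is approached as far as the arm can. A call with a gripper value outside its range is refused whole. The fingers move at their own pace and stop on an object; "grip_force" is the grip in N (left out, the last holds). Time passes only in rows, so rows that repeat a pose let the fingers close, or fill a call up. It gives the time, the measured TCP pose, the force and the opening at its end, in the units of the state.
- sense(): the state, without advancing time (a new reading comes with each control period).
- snapshot(name): name is "scene" or "top"; returns the picture (420x560x3 uint8, blue, green, red); there is no depth.
- camera_model(name): a dict with "vertical_fov" (degrees; the focal length in pixels is half the picture's height over the tangent of half this angle, whatever the lens; pixels are square), "cx", "cy" (the principal point, pixels), "D" ([k1, k2, p1, p2, k3] as OpenCV has them; the pictures are not rectified), "R" (3x3) and "t" (3): a world point X has camera coordinates R X + t. Camera axes: x right, y down, z forward; pixel columns grow to the right and rows downward; lengths in m; the calibration is good to about 2 mm. A picture is of the moment at which its call begins. camera_model takes no time and is no camera call.
- sign_off(): hands the job in, once; it reports no verdict.
The state is a dict: "t": time; "q": joint angles; "qd": joint speeds; "tau": joint torques, N m; "tcp_pos": TCP position; "tool_rot": TCP orientation; "force": force on the tool from outside, world axes, zero at the start; "ft_torque": the same for the moment, N m; "finger_gap": opening from 0.0 (shut) to 1.0 (fully open).
Only numpy, scipy, OpenCV 4.12 (cv2) and the standard library are available. Lean on these libraries where they do the work, as an engineer would, in place of code of your own. Each camera call takes 0.05 s, during which the arm holds its last target. There are 200 camera calls.

## Working session

There is one attempt and no reset: what is moved stays moved. The work goes in short steps, Python scripts to look and compute and a tool call to move; the robot and the scene stay as the last step left them, time stands still between calls to the robot, and variables do not carry over. Pictures are saved under pics/ and viewed, about 8 in all and at most 12, crops included, and the job is handed in when it is done.

Besides the shell and the picture viewer there is one more tool, called after "Request:" as name(argument=value, ...) on one line, values as JSON. step_arm: Moves the arm, as the interface text tells. Its arguments: {"type":"object","properties":{"increments":{"type":"array","items":{"type":"number"}},"grip_force":{"type":"number"}},"required":["increments"]}

```bash
mkdir -p pics
cat > h.py <<'E'
import sys; sys.path.insert(0,'.')
import numpy as np, cv2
from station import sense, snapshot, camera_model, sign_off
def cam(n):
    m=camera_model(n); f=210/np.tan(np.radians(m['vertical_fov'])/2)
    K=np.array([[f,0,m['cx']],[0,f,m['cy']],[0,0,1]]); return K,np.array(m['D'],float),np.array(m['R']),np.array(m['t'])
def ray(n,uv,z):
    K,D,R,t=cam(n); uv=np.array(uv,float).reshape(-1,1,2)
    p=cv2.undistortPoints(uv,K,D)[:,0]; d=np.c_[p,np.ones(len(p))]@R; c=-R.T@t
    return c+d*((z-c[2])/d[:,2])[:,None]
def proj(n,X):
    K,D,R,t=cam(n); return cv2.projectPoints(np.array(X,float).reshape(-1,3),cv2.Rodrigues(R)[0],t,K,D)[0][:,0]
def rel(target,yaw=None):
    s=sense(); from scipy.spatial.transform import Rotation as Ro
    R=Ro.from_quat(s['tool_rot']).as_matrix(); d=R.T@(np.array(target)-s['tcp_pos'])
    ya=np.degrees(np.arctan2(R[1,1],R[0,1])); out=[d/0.06, 'yaxis yaw',ya]
    if yaw is not None:
        a=-(yaw-ya); a=(a+90)%180-90; out+=['turn units',a/5]
    return out
E
python3 - <<'E'
from h import *
for n in('scene','top'):
    i=snapshot(n); cv2.imwrite(f'pics/{n}0.png',i); K,D,R,t=cam(n); print(n,K[0,0],-R.T@t,R[2])
print(sense())
E
ls .
```

```text
scene 405.0225690203237 [ 1.24906507 -0.45358108  0.89302771] [-0.57373757  0.40749741 -0.71047242]
top 468.6824282402286 [0.4430587  0.02217736 1.34588161] [ 9.91645836e-02 -4.36184867e-04 -9.95070950e-01]
{'t': 0.1, 'q': array([ 9.32474893e-01,  5.28387996e-01,  1.43377027e+00, -1.29617902e-06,
        1.18141455e+00, -1.78458487e-01]), 'qd': array([ 1.26000693e-03, -8.92132631e-05, -1.43148292e-03, -9.30379102e-04,
        5.31103147e-04,  1.04592953e-03]), 'tau': array([-1.31015258e-05, -4.43303955e+01, -1.78586018e+01, -2.31910835e-04,
        3.92196758e-03,  5.14585579e-06]), 'tcp_pos': array([0.27695068, 0.55956854, 0.23042363]), 'tool_rot': array([ 0.16051434,  0.6887745 , -0.16179971,  0.68821922]), 'force': array([ 0.42230141, -0.59322693,  0.0298695 ]), 'ft_torque': array([0.0127292 , 0.00036182, 0.04579358]), 'finger_gap': 0.9976259665859951}
h.py
pics
```

View pics/top0.png

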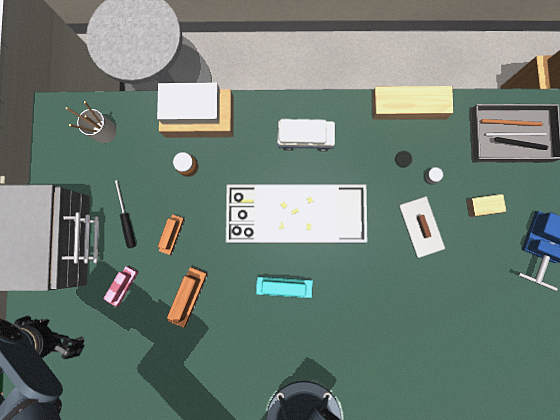

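View pics/scene0.png

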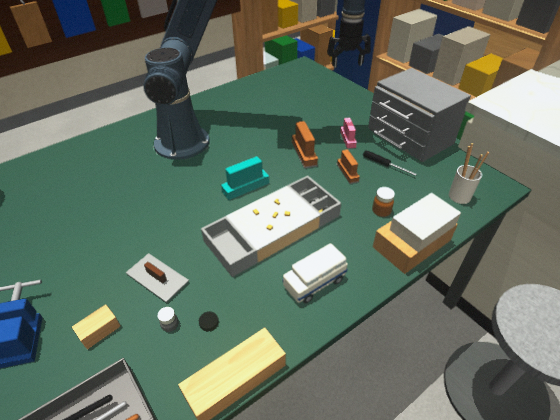

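Candidates for the scraper in the top view are small brown (170,234), large brown (187,296), pink (120,286) and turquoise (285,287). By the description I choose the small brown one at (170,234). The scrap box is the undivided container at the right end (352,214), towards -y. The tray with wheels is at the left, and the lid is at (422,226).

Run:
```python
from h import *
i=cv2.imread('pics/top0.png'); 
c1=cv2.resize(i[205:262,140:215],None,fx=5,fy=5,interpolation=cv2.INTER_CUBIC)
c2=cv2.resize(i[178:248,215:375],None,fx=5,fy=5,interpolation=cv2.INTER_CUBIC)
c3=cv2.resize(i[190:262,390:455],None,fx=4,fy=4,interpolation=cv2.INTER_CUBIC)
W=np.zeros((600,800,3),np.uint8)
a=cv2.resize(c2,(800,350)); W[:350]=a; W[350:350+250,:329]=cv2.resize(c1,(329,250)); W[350:600,400:626]=cv2.resize(c3,(226,250)); cv2.imwrite('pics/crop.png',W)
hsv=cv2.cvtColor(i,cv2.COLOR_BGR2HSV); H,S,V=cv2.split(hsv)
def rects(m,x0,y0,x1,y1,mn=20):
    k=np.zeros_like(m); k[y0:y1,x0:x1]=m[y0:y1,x0:x1]
    return [c for c in cv2.findContours(k,cv2.RETR_EXTERNAL,cv2.CHAIN_APPROX_NONE)[0] if cv2.contourArea(c)>mn]
def rep(n,c,z):
    w=ray('top',c.reshape(-1,2),z)[:,:2]*1000; r=cv2.minAreaRect(w.astype(np.float32)); print(n,np.round(r[0]),np.round(r[1],1),round(r[2],1),'px',c.reshape(-1,2).mean(0).round())
o=((H<15)&(S>110)&(V>60)).astype(np.uint8)
for c in rects(o,145,200,200,262): rep('scr z24',c,.024); rep('scr z70',c,.07)
g=((S<90)&(V>70)).astype(np.uint8)
for c in rects(g,390,185,460,265,200): rep('lid',c,.013)
for c in rects(g,215,175,380,250,500): rep('board+boxes',c,.055)
y=((H>20)&(H<35)&(S>60)).astype(np.uint8)
for c in rects(y,258,185,345,245,4): rep('off',c,.063)
for c in rects(o,390,190,455,262,10): rep('handle',c,.047)
```

```text
scr z24 [513. 374.] [ 41.4 110. ] 70.3 px [170. 234.]
scr z70 [511. 362.] [ 39.9 106.2] 70.3 px [170. 234.]
lid [ 536. -351.] [199.5 230. ] 88.5 px [424. 224.]
board+boxes [570.  14.] [457.9 206. ] 89.6 px [297. 212.]
off [528. -18.] [ 8.2 13.8] 89.4 px [308. 226.]
off [531.  56.] [10.2 17.3] 68.0 px [281. 226.]
off [572.  20.] [ 7.4 16. ] 26.3 px [295. 211.]
off [589.  51.] [11.8  9.8] 44.5 px [283. 205.]
off [603. -21.] [12.3 12.2] 18.1 px [310. 200.]
handle [ 529. -341.] [60.4 12.7] 18.5 px [425. 226.]
```

View pics/crop.png

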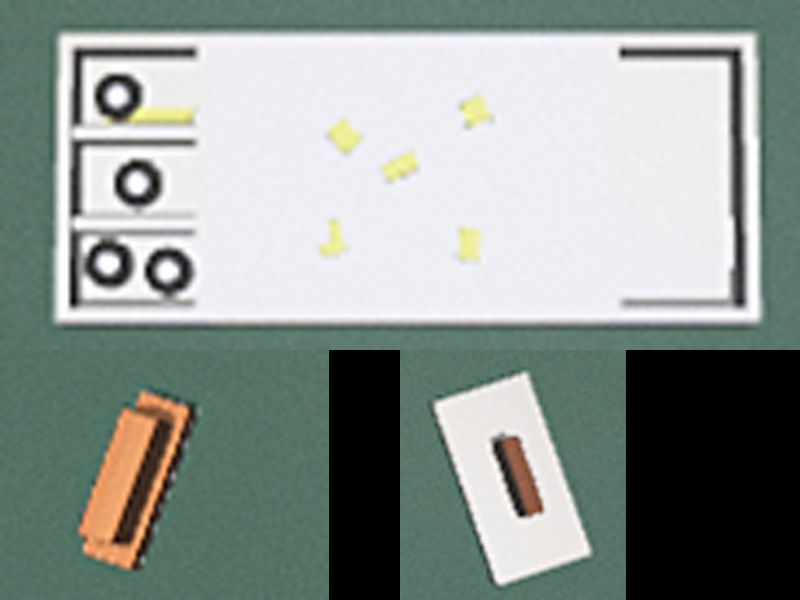

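Run:
```python
from h import *
def f(n,P,z,L=None):
    w=ray('top',P,z)[:,:2]*1000; e=np.roll(w,-1,0)-w
    print(n,w.mean(0).round(1),'sides',np.linalg.norm(e,axis=1).round(1),'ang',(np.degrees(np.arctan2(e[:,1],e[:,0]))%180).round(1))
B=np.array([[58,33],[757,33],[762,322],[55,322]])/5+[215,178]-.4
f('board+box',B,.055)
S=(np.array([[142,390],[197,407],[137,569],[83,553]])-[0,350])/4.387+[140,205]-.4
f('scr',S,.024)
Lc=(np.array([[433,402],[528,373],[591,555],[497,586]])-[400,350])/3.475+[390,190]-.4
f('lid z13',Lc,.013)
# refine with scene: masks
i=cv2.imread('pics/top0.png').astype(int); print(i[230,170],i[215,415],i[300,400])
b=((i.min(2)>170)).astype(np.uint8)
for z,x0,y0,x1,y1 in((.013,390,190,455,262),(.055,215,175,380,250)):
    k=np.zeros_like(b);k[y0:y1,x0:x1]=b[y0:y1,x0:x1]
    c=max(cv2.findContours(k,0,1)[0],key=cv2.contourArea); w=ray('top',c.reshape(-1,2),z)[:,:2]*1000
    print(cv2.minAreaRect(w.astype(np.float32)))
print(rel([.513,.374,.2],163))
s=sense();print(s['tcp_pos'])
```

```text
board+box [566.4  15.9] sides [389.4 160.7 389.1 160.8] ang [ 89.6 179.7  89.6 179.8]
scr [511.8 368.6] sides [ 37.6 110.4  36.5 110.9] ang [ 72.5 160.4  73.4 161. ]
lid z13 [ 528.7 -342.7] sides [ 82.9 157.4  81.8 158.8] ang [106.5  17.2 107.5  17.6]
[111 167 241] [225 227 229] [102 118  86]
((528.8045654296875, -342.31475830078125), (157.70266723632812, 82.94251251220703), 18.07423210144043)
((565.3360595703125, 16.323883056640625), (389.2796936035156, 158.46925354003906), 89.58148193359375)
[array([ 0.50734208, -1.02444365,  4.89829304]), 'yaxis yaw', np.float64(63.6518417995814), 'turn units', np.float64(16.130368359916282)]
[0.27695068 0.55956854 0.23042363]
```

Scraper at (0.512, 0.369), with its foot edges measuring 110 x 37 mm. Lid at (0.529, -0.342), board centre at (0.566, 0.016) and scrap box at about (0.565, -0.136). All sizes agree with the description. Moving above the scraper.

Request:
step_arm(increments=[0,-0.2,1.0,-0.4,0,0.2,-0.5,2.0,-0.8,0,0.6,-0.8,3.0,-1.2,0,1.0,-1.0,4.0,-1.6,0,1.3,-1.1,4.9,-1.6,0], grip_force=40)

```text
t: 0.72
tcp_pos: [0.5087, 0.3702, 0.1525]
tool_rot: [0.112, 0.699, -0.114, 0.697]
force: [0.8, 1.1, 0.8]
finger_gap: 1.001
```

Request:
step_arm(increments=[0,0,0,0,0,0,0,0,0,0,0,0,0,0,0,0,0,0,0,0,0,0,0,0,0])

```text
t: 1.35
tcp_pos: [0.508, 0.3711, 0.153]
tool_rot: [0.111, 0.699, -0.113, 0.698]
force: [-0.1, 0.5, -0.3]
finger_gap: 1.0
```

Run:
```python
from h import *
i=snapshot('scene'); print(sense()['tcp_pos'],rel([.512,.369,.034],71.5))
c=i[130:230,290:420]; cv2.imwrite('pics/a.png',cv2.resize(c,None,fx=5,fy=5,interpolation=cv2.INTER_CUBIC))
```

```text
[0.5081663  0.37091879 0.15291881] [array([ 1.98189861, -0.00565676,  0.0734612 ]), 'yaxis yaw', np.float64(71.74047294829408), 'turn units', np.float64(0.048094589658816744)]
```

View pics/a.png

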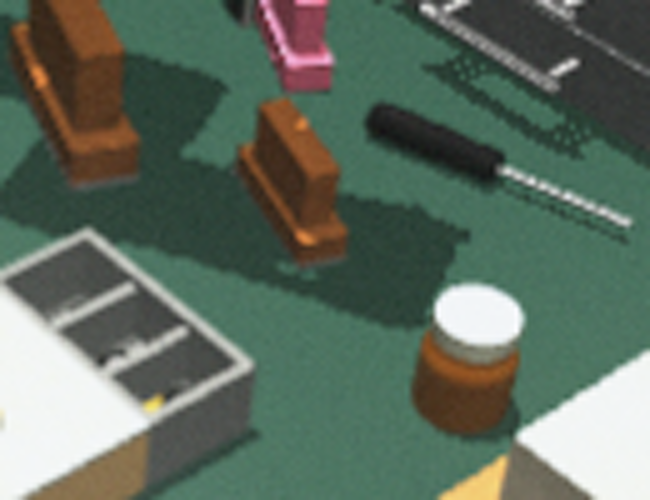

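The crop shows the small brown scraper standing clear at (349,165), with the large brown and pink ones, the screwdriver and the jar away from it. Quick cross-check of its ridge centre in this view.

Run:
```python
from h import *
print(ray('scene',[[349,157.8]],.07), proj('scene',[[.508,.371,.153]]))
```

```text
[[0.51770328 0.36317893 0.07      ]] [[351.50971213 134.54632166]]
```

Request:
step_arm(increments=[0.8,0,0.1,0,0,1.5,0,0.1,0,0,1.95,0,0.1,0,0,1.95,0,0.1,0,0,1.95,0,0.1,0,0.4])

```text
t: 2.02
tcp_pos: [0.5144, 0.3694, 0.037]
tool_rot: [0.112, 0.698, -0.112, 0.698]
force: [0.3, 0.1, 0.1]
finger_gap: 0.815
```

Request:
step_arm(increments=[0,0,0,0,1,0,0,0,0,1,0,0,0,0,1,0,0,0,0,1,0,0,0,0,1], grip_force=60)

```text
t: 2.65
tcp_pos: [0.5153, 0.3699, 0.0383]
tool_rot: [0.112, 0.697, -0.112, 0.699]
force: [0.3, -1.0, 6.2]
finger_gap: 0.274
```

Gripped: opening 0.274 is 23 mm, which matches the 24 mm ridge. Lifting.

Request:
step_arm(increments=[-0.6,0,0,0,1,-1.2,0,0,0,1,-1.8,0,0,0,1,-2.2,0,0,0,1,-2.2,0,0,0,1])

```text
t: 3.28
tcp_pos: [0.5158, 0.3703, 0.1719]
tool_rot: [0.113, 0.696, -0.111, 0.7]
force: [0.6, 0.2, -2.4]
finger_gap: 0.276
```

Run:
```python
from h import *
i=snapshot('scene'); print(sense()['tcp_pos'],sense()['force'],rel([.566,.100,.16],89.6))
c=i[60:230,230:420]; cv2.imwrite('pics/b.png',cv2.resize(c,None,fx=3,fy=3,interpolation=cv2.INTER_CUBIC))
```

```text
[0.51475775 0.36974326 0.17021169] [ 0.39836577  1.15218704 -1.84919479] [array([ 0.17115965, -4.00268902,  2.2178905 ]), 'yaxis yaw', np.float64(71.76098029751682), 'turn units', np.float64(-3.567803940496634)]
```

View pics/b.png

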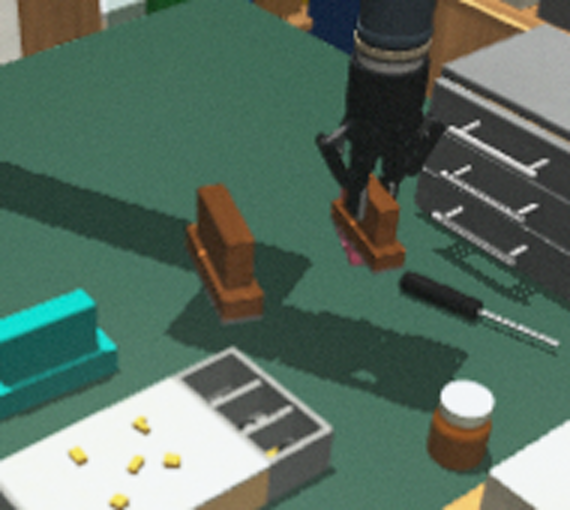

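Run:
```python
from h import *
P=(np.array([[333,199],[375,251],[404,242]]))/3+[230,60]
w=ray('scene',P,.158); print(w, np.linalg.norm(w[0]-w[1]),np.linalg.norm(w[2]-w[1])); print('ctr',(w[0]+w[2])/2)
```

```text
[[0.45837156 0.37089786 0.158     ]
 [0.55523702 0.33973164 0.158     ]
 [0.5619458  0.37468509 0.158     ]] 0.10175584430231345 0.03559144690446748
ctr [0.51015868 0.37279147 0.158     ]
```

Request:
step_arm(increments=[0,-0.8,0.45,-0.7,1,0,-1.6,0.9,-1.4,1,0.1,-2.4,1.35,-2.1,1,0.15,-3.2,1.8,-2.8,1,0.15,-3.95,2.27,-3.6,1])

```text
t: 3.95
tcp_pos: [0.5682, 0.1002, 0.1587]
tool_rot: [0.001, 0.708, -0.001, 0.706]
force: [0.9, -0.3, -2.4]
finger_gap: 0.272
```

Request:
step_arm(increments=[0,0,0,0,1,0,0,0,0,1,0.3,0,0,0,1,0.5,0,0,0,1,0.5,0,0,0,1])

```text
t: 4.58
tcp_pos: [0.5666, 0.1014, 0.1273]
tool_rot: [0.0, 0.71, -0.0, 0.705]
force: [-0.0, 0.2, -1.6]
finger_gap: 0.276
```

Run:
```python
from h import *
i=snapshot('scene'); print(sense()['tcp_pos'],sense()['force'],rel([.570,.102,.095],89.6))
c=i[80:270,180:370]; cv2.imwrite('pics/c.png',cv2.resize(c,None,fx=3,fy=3,interpolation=cv2.INTER_CUBIC))
```

```text
[0.56743555 0.10116857 0.12808606] [ 0.29834433 -0.90802559 -2.08114455] [array([0.55121983, 0.01369326, 0.04547351]), 'yaxis yaw', np.float64(89.95364680227163), 'turn units', np.float64(0.07072936045432812)]
```

View pics/c.png

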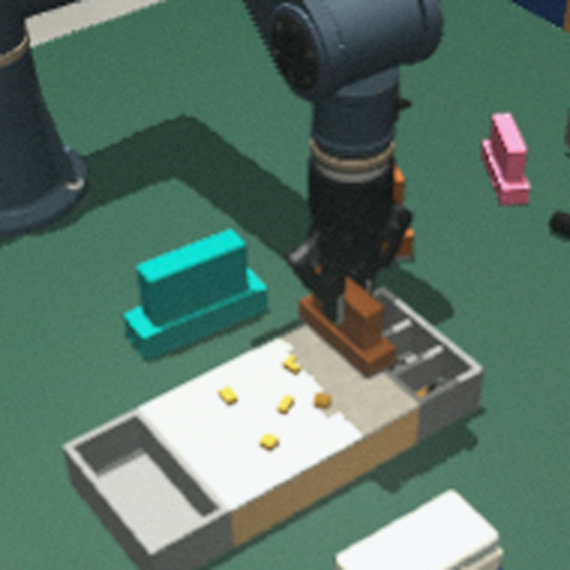

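Request:
step_arm(increments=[0.25,0,0.07,0,1,0.4,0,0.07,0,1,0.5,0,0.07,0,1,0.55,0,0.07,0,1,0.55,0,0.07,0,1])

```text
t: 5.25
tcp_pos: [0.5714, 0.1011, 0.0949]
tool_rot: [0.0, 0.709, -0.0, 0.705]
force: [0.1, 1.3, -2.3]
finger_gap: 0.27
```

Request:
step_arm(increments=[0.03,0,0,0,1,0.03,0,0,0,1,0.05,0,0,0,1,0.05,0,0,0,1,0.05,0,0,0,1])

```text
t: 5.88
tcp_pos: [0.5717, 0.1011, 0.0934]
tool_rot: [0.0, 0.708, -0.0, 0.706]
force: [-2.5, -0.1, 7.3]
finger_gap: 0.271
```

Request:
step_arm(increments=[0.03,-0.25,0,0,1,0.03,-0.5,0,0,1,0.03,-0.75,0,0,1,0.03,-1.0,0,0,1,0.03,-1.25,0,0,1])

```text
t: 6.5
tcp_pos: [0.5731, 0.0276, 0.0934]
tool_rot: [0.002, 0.707, 0.0, 0.707]
force: [0.1, 6.3, 7.2]
finger_gap: 0.269
```

Request:
step_arm(increments=[0.03,-0.25,0,0,1,0.03,-0.5,0,0,1,0.03,-0.75,0,0,1,0.03,-1.0,0,0,1,0.03,-1.2,0,0,1])

```text
t: 7.12
tcp_pos: [0.5741, -0.0425, 0.0934]
tool_rot: [0.004, 0.706, 0.001, 0.708]
force: [-0.4, 8.2, 10.9]
finger_gap: 0.269
```

Run:
```python
from h import *
i=snapshot('scene'); print(sense()['tcp_pos'],sense()['force'],rel([.5715,-.105,.093],89.6))
c=i[110:290,170:360]; cv2.imwrite('pics/d.png',cv2.resize(c,None,fx=3,fy=3,interpolation=cv2.INTER_CUBIC))
```

```text
[ 0.57413953 -0.04403585  0.09338759] [-0.24772246  5.65096703  8.82306147] [array([ 4.79898886e-04, -1.01629045e+00, -3.90765066e-02]), 'yaxis yaw', np.float64(89.72272852388892), 'turn units', np.float64(0.024545704777784748)]
```

View pics/d.png

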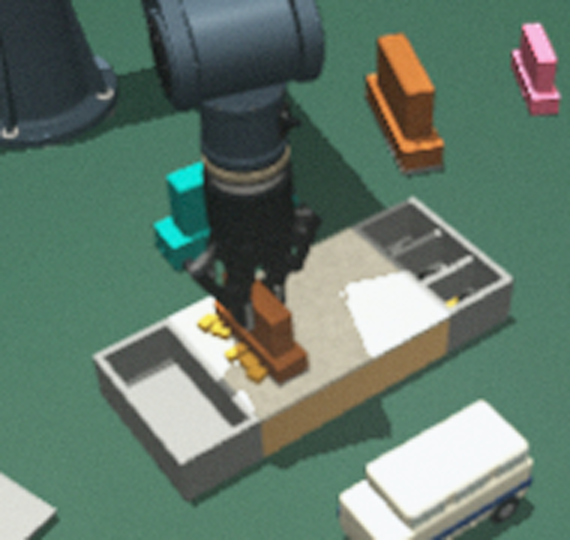

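All five offcuts lie ahead of the scraper, between about (200,320) and (265,375) in the crop. Finishing the wipe.

Request:
step_arm(increments=[0.02,-0.2,-0.03,0,1,0.02,-0.4,-0.03,0,1,0.02,-0.6,-0.03,0,1,0.02,-0.8,-0.03,0,1,0.02,-1.0,-0.03,0,1])

```text
t: 7.8
tcp_pos: [0.5724, -0.1029, 0.0932]
tool_rot: [0.005, 0.706, 0.001, 0.709]
force: [0.5, 6.0, 8.0]
finger_gap: 0.275
```

Request:
step_arm(increments=[0,-0.08,0,0,1,0,-0.15,0,0,1,0,-0.15,0,0,1,0,-0.15,0,0,1,0,-0.15,0,0,1])

```text
t: 8.43
tcp_pos: [0.5722, -0.1123, 0.093]
tool_rot: [0.005, 0.706, 0.001, 0.709]
force: [-1.4, -2.3, 1.3]
finger_gap: 0.278
```

Run:
```python
from h import *
i=snapshot('scene'); print(sense()['tcp_pos'],sense()['force'])
c=i[130:290,190:360]; cv2.imwrite('pics/e.png',cv2.resize(c,None,fx=3,fy=3,interpolation=cv2.INTER_CUBIC))
```

```text
[ 0.5721977  -0.11224083  0.09306706] [-1.11713257 -2.00336042  1.2441329 ]
```

View pics/e.png

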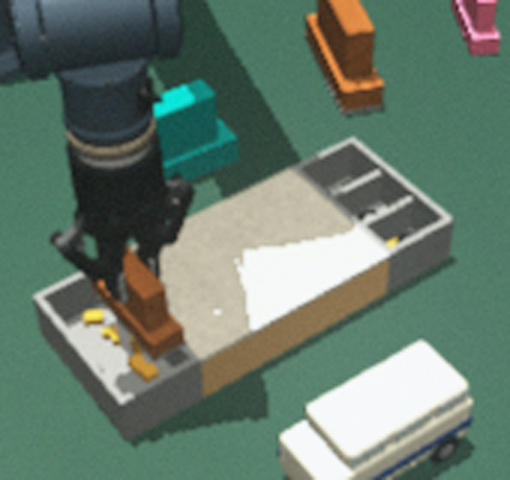

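Request:
step_arm(increments=[-0.7,0,0,0,1,-1.4,0,0,0,1,-1.6,0.8,-0.1,0,1,-1.6,1.8,-0.2,0,1,-1.6,2.8,-0.3,0,1])

```text
t: 9.1
tcp_pos: [0.5544, 0.0566, 0.19]
tool_rot: [0.005, 0.705, 0.0, 0.709]
force: [1.2, 1.0, -1.9]
finger_gap: 0.271
```

Run:
```python
from h import *
i=snapshot('scene'); j=snapshot('top'); print(sense()['tcp_pos'],rel([.5145,.369,.17],71.5))
c=np.hstack([cv2.resize(i[170:290,190:330],(490,420),interpolation=cv2.INTER_CUBIC),cv2.resize(j[180:250,325:375],(300,420),interpolation=cv2.INTER_CUBIC)]); cv2.imwrite('pics/f.png',c)
```

```text
[0.55225663 0.06108317 0.18959018] [array([ 0.37982038,  5.12885713, -0.62452841]), 'yaxis yaw', np.float64(90.05764322274662), 'turn units', np.float64(3.711528644549324)]
```

View pics/f.png

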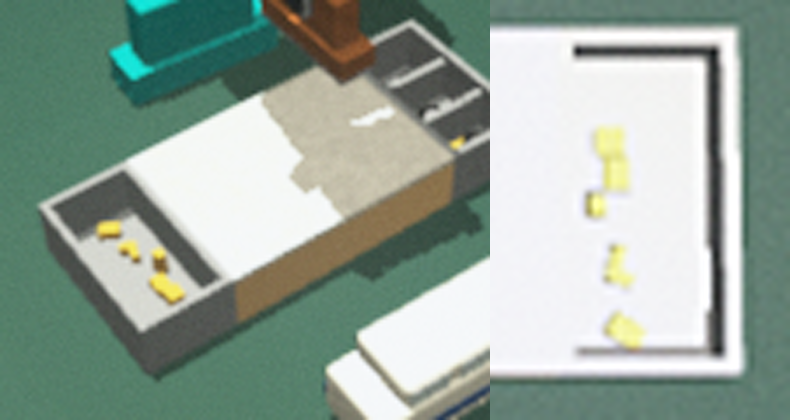

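All five offcuts are in the box (top view, at (610,140), (617,172), (596,205), (617,265) and (625,330) in the crop). The board is clear. Taking the scraper back to its place.

Request:
step_arm(increments=[0,1.0,-0.1,0.7,1,0,2.0,-0.2,1.5,1,0,3.0,-0.3,2.3,1,0.1,4.0,-0.45,3.1,1,0.3,5.0,-0.6,3.7,1])

```text
t: 9.82
tcp_pos: [0.5162, 0.3629, 0.1744]
tool_rot: [0.118, 0.698, -0.11, 0.698]
force: [0.6, 0.7, -1.5]
finger_gap: 0.27
```

Request:
step_arm(increments=[0,0.15,0,0,1,0.5,0.15,0,0,1,1.0,0.15,0,0,1,1.5,0.15,0,0,1,1.7,0.15,0,0,1])

```text
t: 10.45
tcp_pos: [0.5187, 0.3707, 0.0702]
tool_rot: [0.117, 0.699, -0.111, 0.697]
force: [-0.2, 0.7, -2.1]
finger_gap: 0.27
```

Run:
```python
from h import *
print(sense()['tcp_pos'],sense()['force'],rel([.5145,.369,.0383],71.5),sense()['tool_rot'])
```

```text
[0.51873927 0.37073297 0.07023221] [-0.18732672  0.69145083 -2.08837306] [array([ 0.53200232, -0.05409977, -0.05579987]), 'yaxis yaw', np.float64(71.39952270309443), 'turn units', np.float64(-0.0200954593811133)] [ 0.11722493  0.69863623 -0.11131097  0.69697604]
```

Request:
step_arm(increments=[0.2,0,0,0,1,0.4,0,0,0,1,0.5,0,0,0,1,0.53,0,0,0,1,0.55,0,0,0,1])

```text
t: 11.08
tcp_pos: [0.5185, 0.3711, 0.0385]
tool_rot: [0.117, 0.699, -0.111, 0.697]
force: [-3.0, -0.7, 8.4]
finger_gap: 0.269
```

Request:
step_arm(increments=[0,0,0,0,0.6,0,0,0,0,0.3,0,0,0,0,0,0,0,0,0,0,0,0,0,0,0])

```text
t: 11.7
tcp_pos: [0.5185, 0.371, 0.0384]
tool_rot: [0.117, 0.699, -0.111, 0.697]
force: [0.2, 0.9, -0.2]
finger_gap: 1.002
```

Request:
step_arm(increments=[-0.9,0,0,0,0,-1.8,0,0,0,0,-2.6,-0.2,0.1,0,0,-2.7,-1.1,0.4,0,0,-2.7,-2.0,0.7,0,0])

```text
t: 12.32
tcp_pos: [0.5209, 0.2419, 0.2008]
tool_rot: [0.117, 0.698, -0.11, 0.698]
force: [0.7, -0.7, -0.4]
finger_gap: 1.003
```

Request:
step_arm(increments=[0,-0.9,0.3,0,0,0,-1.9,0.65,0,0,0,-2.8,1.0,0,0,0,-3.8,1.3,0,0,0,-4.7,1.6,0,0])

```text
t: 12.95
tcp_pos: [0.5223, -0.0581, 0.1982]
tool_rot: [0.117, 0.697, -0.11, 0.698]
force: [1.1, -0.0, -0.0]
finger_gap: 0.999
```

Run:
```python
from h import *
i=snapshot('scene'); cv2.imwrite('pics/g_raw.png',i)
print(sense()['tcp_pos'],rel([.529,-.342,.12],107.7))
# lid handle / flange in scene
b=i.astype(int); m=((b.min(2)>120)&((b.max(2)-b.min(2))<35)).astype(np.uint8)
k=np.zeros_like(m);k[245:310,115:200]=m[245:310,115:200]
c=max(cv2.findContours(k,0,1)[0],key=cv2.contourArea); w=ray('scene',c.reshape(-1,2),.013)[:,:2]*1000
print(cv2.minAreaRect(w.astype(np.float32)))
h=cv2.cvtColor(i,cv2.COLOR_BGR2HSV); o=((h[...,0]<15)&(h[...,1]>100)).astype(np.uint8); k=np.zeros_like(o);k[250:300,130:185]=o[250:300,130:185]
c=max(cv2.findContours(k,0,1)[0],key=cv2.contourArea); print(c.reshape(-1,2).min(0),c.reshape(-1,2).max(0)); print(ray('scene',[c.reshape(-1,2).mean(0)],.03))
# board faces: scraper and lid crop
a=cv2.resize(i[120:200,300:400],(500,400),interpolation=cv2.INTER_CUBIC); d=cv2.resize(i[250:305,120:195],(300,220),interpolation=cv2.INTER_CUBIC)
W=np.zeros((400,800,3),np.uint8);W[:,:500]=a;W[:220,500:]=d; cv2.imwrite('pics/g.png',W)
```

```text
[ 0.52355808 -0.0651339   0.19832761] [array([ 1.29110794, -4.34703112,  1.56263336]), 'yaxis yaw', np.float64(71.27522350427738), 'turn units', np.float64(-7.284955299144525)]
((530.0580444335938, -344.625244140625), (160.8652801513672, 83.83972930908203), 17.793519973754883)
[144 262] [163 277]
[[ 0.52199658 -0.34314967  0.03      ]]
```

View pics/g.png

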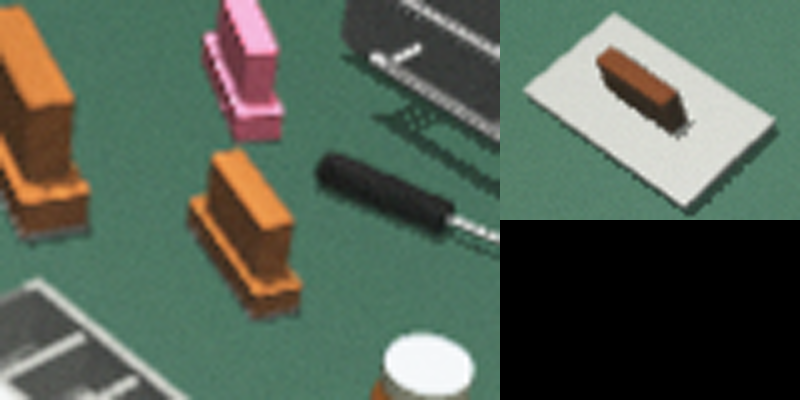

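Scraper stands upright at (349,166). The lid is at (0.5295, -0.3435), yaw 17.8°, and both views agree. Moving to the lid handle.

Request:
step_arm(increments=[0,-0.9,0.3,-1.4,0,0,-1.8,0.65,-2.8,0,0.2,-2.7,1.0,-4.4,0,0.5,-3.6,1.3,-6.0,0,0.9,-4.37,1.57,-7.3,0])

```text
t: 13.62
tcp_pos: [0.5292, -0.346, 0.1435]
tool_rot: [-0.11, 0.696, 0.111, 0.701]
force: [1.5, 0.8, -0.3]
finger_gap: 1.001
```

Request:
step_arm(increments=[0.2,0,0,0,0,0.2,0,0,0,0,0.2,0,0,0,0,0.2,0,0,0,0,0.2,0,0,0,0])

```text
t: 14.25
tcp_pos: [0.5298, -0.3453, 0.1324]
tool_rot: [-0.111, 0.696, 0.111, 0.701]
force: [0.2, 0.7, -0.2]
finger_gap: 1.002
```

Run:
```python
from h import *
print(sense()['tcp_pos'],rel([.529,-.343,.020],107.7),sense()['q'])
```

```text
[ 0.52983649 -0.34533269  0.13235431] [array([ 1.87245057,  0.04400308, -0.01495041]), 'yaxis yaw', np.float64(108.0141311132269), 'turn units', np.float64(0.06282622264537849)] [-0.75677728  0.65410684  1.50306728  0.0069056   0.97964569 -2.64581976]
```

Request:
step_arm(increments=[0.7,0.04,0,0,0,1.3,0.04,0,0,0,1.7,0.04,0,0,0,1.85,0.04,0,0,0,1.87,0.04,0,0,0])

```text
t: 14.88
tcp_pos: [0.5301, -0.3429, 0.0202]
tool_rot: [-0.111, 0.696, 0.111, 0.701]
force: [-0.2, -0.6, -0.3]
finger_gap: 0.999
```

Request:
step_arm(increments=[0,0,0,0,0.5,0,0,0,0,1,0,0,0,0,1,0,0,0,0,1,0,0,0,0,1], grip_force=70)

```text
t: 15.5
tcp_pos: [0.5304, -0.3431, 0.0209]
tool_rot: [-0.111, 0.695, 0.11, 0.701]
force: [-0.2, -0.0, 3.5]
finger_gap: 0.173
```

Request:
step_arm(increments=[0,0,0,0,1,0,0,0,0,1,-0.3,0,0,0,1,-0.6,0,0,0,1,-1.0,0,0,0,1])

```text
t: 16.12
tcp_pos: [0.5298, -0.3431, 0.0821]
tool_rot: [-0.111, 0.696, 0.11, 0.701]
force: [0.1, -0.1, -1.4]
finger_gap: 0.176
```

Request:
step_arm(increments=[-0.7,0,0,0,1,-1.3,0.3,0.2,0.8,1,-1.3,1.2,0.7,1.8,1,-1.3,2.1,1.15,2.8,1,-1.3,3.1,1.6,3.7,1])

```text
t: 16.75
tcp_pos: [0.563, -0.1384, 0.1621]
tool_rot: [0.004, 0.703, -0.004, 0.711]
force: [0.6, 0.2, -2.7]
finger_gap: 0.173
```

Request:
step_arm(increments=[0,0,0,0,1,0,0,0,0,1,0,0,0,0,1,0,0,0,0,1,0,0,0,0,1])

```text
t: 17.38
tcp_pos: [0.5629, -0.1394, 0.162]
tool_rot: [0.005, 0.703, -0.005, 0.711]
force: [-0.2, -0.4, -2.0]
finger_gap: 0.17
```

Run:
```python
from h import *
i=snapshot('scene'); j=snapshot('top'); s=sense(); print(s['tcp_pos'],s['tool_rot'],s['force'],rel([.565,-.136,.075],89.6))
c=np.hstack([cv2.resize(i[140:300,170:350],(450,400),interpolation=cv2.INTER_CUBIC),cv2.resize(j[170:260,310:400],(350,400),interpolation=cv2.INTER_CUBIC)]); cv2.imwrite('pics/h.png',c)
cv2.imwrite('pics/h_s.png',i);cv2.imwrite('pics/h_t.png',j)
print(proj('scene',[[.485,-.178,.055],[.645,-.178,.055],[.645,.21,.055]]), proj('top',[[.485,-.178,.055],[.645,-.178,.055]]))
```

```text
[ 0.56286996 -0.1390208   0.16193544] [ 0.0043842   0.703487   -0.00469208  0.71067912] [ 0.25580266  0.75035477 -1.56307498] [array([1.4491847 , 0.05133456, 0.02010894]), 'yaxis yaw', np.float64(89.264440889076), 'turn units', np.float64(-0.06711182218479905)]
[[200.41227292 227.67317428]
 [230.07361134 263.61940852]
 [340.52858923 201.49677169]] [[366.88654794 241.87454824]
 [365.58736728 184.34431293]]
```

View pics/h.png

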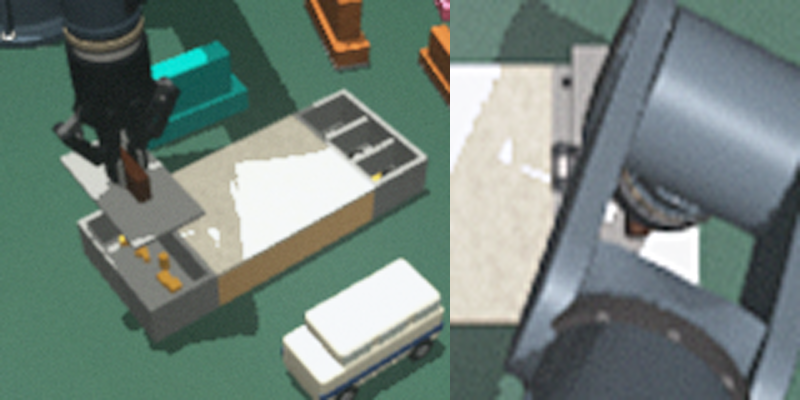

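Run:
```python
from h import *
P=np.array([[138,244],[205,212],[60,154]])/2.5+[170,140]
w=ray('scene',P,.154); print(w, np.linalg.norm(w[0]-w[1]),np.linalg.norm(w[0]-w[2]),(w[1]+w[2])/2, np.degrees(np.arctan2(*(w[0]-w[2])[[1,0]])))
B=np.array([[152,308],[79,220]])/2.5+[170,140]; print(ray('scene',B,.055))
i=cv2.imread('pics/h_s.png'); cv2.imwrite('pics/i.png',cv2.resize(i[175:285,185:275],None,fx=6.5,fy=5.4,interpolation=cv2.INTER_CUBIC))
```

```text
[[ 0.64114641 -0.17809261  0.154     ]
 [ 0.64507876 -0.10209803  0.154     ]
 [ 0.48096174 -0.17833013  0.154     ]] 0.07609626018460287 0.1601848506713624 [ 0.56302025 -0.14021408  0.154     ] 0.08495580017575077
[[ 0.64496803 -0.17575589  0.055     ]
 [ 0.48816007 -0.17591241  0.055     ]]
```

Request:
step_arm(increments=[0.4,0.07,0.03,-0.07,1,0.8,0.07,0.03,-0.07,1,1.15,0.07,0.03,-0.07,1,1.3,0.07,0.03,-0.07,1,1.35,0.07,0.03,-0.07,1])

```text
t: 18.1
tcp_pos: [0.5655, -0.135, 0.0806]
tool_rot: [0.002, 0.704, -0.003, 0.711]
force: [1.2, 0.2, -0.5]
finger_gap: 0.172
```

Request:
step_arm(increments=[0.04,0,0,0,1,0.07,0,0,0,1,0.1,0,0,0,1,0.13,0,0,0,1,0.15,0,0,0,1])

```text
t: 18.73
tcp_pos: [0.5656, -0.135, 0.0716]
tool_rot: [0.002, 0.704, -0.003, 0.711]
force: [0.5, -0.6, -0.7]
finger_gap: 0.171
```

Run:
```python
from h import *
s=sense(); print(s['tcp_pos'],s['tool_rot'],s['force'],s['ft_torque'],rel([.5655,-.135,.068],89.6))
```

```text
[ 0.56564397 -0.13498484  0.07157316] [ 0.00234534  0.70362492 -0.00253986  0.71056317] [ 0.49865333 -0.58765028 -0.71179736] [0.02643289 0.00835639 0.01773977] [array([ 0.05952636, -0.00025485, -0.00298196]), 'yaxis yaw', np.float64(89.60408620865904), 'turn units', np.float64(0.0008172417318093039)]
```

The plug is 4 mm into the opening with no contact force. Lowering the rest.

Request:
step_arm(increments=[0.02,0,0,0,1,0.04,0,0,0,1,0.06,0,0,0,1,0.07,0,0,0,1,0.07,0,0,0,1])

```text
t: 19.35
tcp_pos: [0.5657, -0.135, 0.0679]
tool_rot: [0.002, 0.704, -0.003, 0.711]
force: [-1.8, 2.0, 3.5]
finger_gap: 0.17
```

Request:
step_arm(increments=[0.02,0,0,0,1,0.02,0,0,0,1,0.02,0,0,0,1,0.02,0,0,0,1,0.02,0,0,0,1], grip_force=30)

```text
t: 19.98
tcp_pos: [0.5657, -0.135, 0.0678]
tool_rot: [0.002, 0.703, -0.003, 0.711]
force: [-2.7, 0.5, 8.5]
finger_gap: 0.173
```

Request:
step_arm(increments=[0,0,0,0,0.7,0,0,0,0,0.4,0,0,0,0,0,0,0,0,0,0,0,0,0,0,0])

```text
t: 20.6
tcp_pos: [0.5657, -0.1349, 0.0677]
tool_rot: [0.002, 0.703, -0.003, 0.711]
force: [0.2, -0.1, 0.7]
finger_gap: 0.996
```

Request:
step_arm(increments=[-0.6,0,0,0,0,-1.4,0,0,0,0,-2.2,0,0,0,0,-2.5,0,-0.8,0,0,-2.5,0.5,-1.4,0,0])

```text
t: 21.22
tcp_pos: [0.4806, -0.1057, 0.2187]
tool_rot: [0.002, 0.702, -0.004, 0.712]
force: [0.8, 1.2, 0.2]
finger_gap: 1.006
```

Request:
step_arm(increments=[0,0.9,0,0,0,0,1.8,0,0,0,0,2.6,0,0,0,0,3.0,0,0,0,0,3.0,0,0,0])

```text
t: 21.85
tcp_pos: [0.4818, 0.0758, 0.2181]
tool_rot: [0.001, 0.702, -0.003, 0.712]
force: [0.1, 0.0, -0.1]
finger_gap: 0.999
```

Run:
```python
from h import *
i=snapshot('scene'); j=snapshot('top'); print(sense()['t'],sense()['tcp_pos'])
a=cv2.resize(i[130:290,160:400],(800,533),interpolation=cv2.INTER_CUBIC); a[:190,:190]=cv2.resize(j[170:260,310:400],(190,190)); cv2.imwrite('pics/j.png',a)
cv2.imwrite('pics/j_t.png',j)
# expected corners of seated flange top z=.060
X=[[.566+a*.079,-.135+b*.041,.06] for a,b in((-1,-1),(1,-1),(1,1),(-1,1))]
print((proj('scene',X)-[160,130])*3.333)
```

```text
21.95 [0.48222544 0.07408528 0.21812427]
[[137.02386946 321.87037082]
 [235.10592004 440.1773255 ]
 [321.9544498  391.51049697]
 [219.85345166 280.26466255]]
```

View pics/j.png

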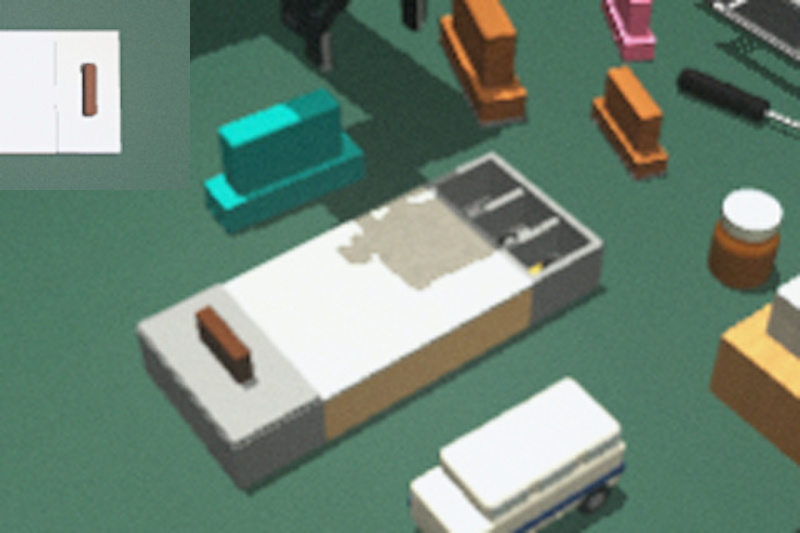

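The lid covers the box level: its corners at about (138,326), (236,443), (322,397) and (219,284) lie within a few crop pixels of those computed for a seated lid. The board is clear, the scraper is upright and the bystanders are unmoved.

```bash
python3 -c "
from h import *
print(sign_off())"
```

```text
the job is handed in; nothing more can be done
None
```

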